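# Start the spring tester from its control box and hold the run button

## Robot

A 6-joint arm with a two-finger parallel gripper is mounted at the origin on a cart in front of the work surface, level with it; the furniture and walls round the work are solid. World frame = base frame: x ahead of the robot, y to its left, z up, the work surface at z = 0. Lengths are in m, angles in degrees, forces in N, time in s.
With the tool pointing down it reaches from about 0.275 to 0.85 m from the base axis. Payload 19 kg.
Tool frame: the origin (TCP) lies midway between the tips of the shut fingers; the grasp point (between the pads) lies 19 mm behind it; x points along the fingers, y is the direction in which the jaws open and shut, and the axes are right-handed (so a half turn about x gives the same grasp; the last joint's range is limited). The gripper opens to 85 mm and grips with 20 to 120 N. Pads are 22 mm wide; open, the fingers measure 114 mm over their backs; the gripper's body (76 mm by 85 mm) begins 54 mm behind the grasp point. The pads swing forward as they close: fully open they stand 13 mm farther back than shut.
Start: joints at [-72.365, 8.623, 82.357, -0, 89.026, -7.678], TCP at [0.246, -0.52, 0.231] pointing down, gripper open.
Joint ranges: [-160.23, 160.23], [-39.13, 120.54], [6.94, 153.29], [-79.49, 259.48], [9.18, 160.14], [-161.06, 161.06]. Speed limits (degrees/s): [108.29, 108.29, 127.2, 172.46, 172.46, 172.46].

## Interface

Orientations are given as [roll, pitch, yaw] about the fixed x, y, z axes, in that order (R = Rz(yaw) Ry(pitch) Rx(roll)).
In Python, from plant import readout, optics, job gives the robot as it stands. The module is installed in compiled form; this text tells all that it offers.
- The arm moves only by the tool drive_tool, never from a script. Its argument "commands" is a list of rows, each a list of 3 entries, a list of its own where there are three numbers: the turn, a rotation vector about the tool's x, y, z in degrees, then the shift along the tool's x, y, z in mm, then the opening, from 0 (shut) to 1 (fully open). In form: [[[ax, ay, az], [x, y, z], grip], ...]. A call has 1 to 12 rows; each row is the pose to reach, as a shift and turn from the pose commanded when the call began, along the tool's axes at that moment; what a row does not reach only later rows make up. A row lasts 1/12 s, in which the tool goes at most 41.7 mm and 7.16 degrees, less where a joint would pass 70% of its speed; a pose out of reach is approached as far as the arm can. A call with a gripper value outside its range is refused whole. The fingers move at their own pace and stop on an object; "grip_force" is the grip in N (left out, the last holds). Time passes only in rows, so rows that repeat a pose let the fingers close. It gives the time, the measured TCP pose, the force and the opening at its end, in the units of the state.
- readout.sense(): the state, without advancing time (a new reading comes with each control period).
- optics.get_image(name): name is "side" or "top" or "wrist"; returns the picture (420x560x3 uint8, red, green, blue); there is no depth.
- optics.camera_info(name): a dict with "mtx" (3x3 intrinsics, pixels), "R" (3x3) and "t" (3): a world point X has camera coordinates R X + t. Camera axes: x right, y down, z forward; pixel columns grow to the right and rows downward; lengths in m; the calibration is good to about 2 mm. A picture is of the moment at which its call begins: read the wrist's pose just before it. camera_info takes no time and is no camera call; for the wrist camera it gives the pose at the moment of the call.
- job.finish_job(): hands the job in, once; it reports no verdict.
The state is a dict: "clock": time; "q": joint angles; "qvel": joint speeds; "tau": joint torques, N m; "position": TCP position; "tcp_rot": TCP orientation; "ft_force": force on the tool from outside, world axes, zero at the start; "torque": the same for the moment, N m; "gripper_width": finger opening in m.
Only numpy, scipy, OpenCV 4.12 (cv2) and the standard library are available. Lean on these libraries where they do the work, as an engineer would, in place of code of your own. Each camera call takes 0.05 s, during which the arm holds its last target.

## Task

Start the spring tester from its control box on the bench: tip the yellow rocker fully over by pressing down its raised end, then push the blue button all the way in so that it stays in, then press the green run button well down and finish while still holding it down with the fingers. Keep to this order, never press the red stop button, and only press: leave the loose weights and the spring standing where they are.

Things in the scene. Friction and masses are not known exactly. Their poses are not given: they have to be found in the camera images.
- box: grey control box with an aluminium top, fixed to the bench, 130 x 350 x 55 mm (its own x, y, z); origin at the centre of its underside, z up. Four square black operator plates (66 x 66 mm, 5 mm thick) stand on its top in one row along its y, 82 mm apart; which operator is in which of the four places varies, but every operator has the box's yaw. The box is placed with its x axis within 0.3 rad of the world's x
- rocker (a joint): yellow rocker switch, a V of two wings each 28 mm long and 34 mm wide, on a pivot along the box's y, 73 mm above the bench. 0 rad: off, the wing towards the box's -x (the robot's side, black dot on it) stands up at 0.34 rad and the other lies level. 0.34 rad: fully over, the -x wing lies level, its top 76 mm above the bench, and the other stands up. It starts within 0.04 of off. Friction alone (about 3 N at the press point) holds it wherever it is left; no spring
- rocker_press (a point): point on the upper face of the raised wing, 19 mm from the pivot, on the rocker's middle line, near the black dot: about 82 mm above the bench when off; it goes down about 6 mm as the rocker tips. Turns with the rocker. Its x axis turns with the rocker, y along the pivot (the box's y)
- blue (a joint): travel of the blue push button, m: 0 out, 0.008 fully in; starts within 0.001 of out. Friction of about 3 N, no spring: it stays where it is left
- blue_top (a point): centre of the flat top of the blue button, a cap of 36 mm diameter, 89 mm above the bench when out; it moves straight down when pressed
- green (a joint): travel of the green run button, m: 0 out, 0.008 fully in. A spring pushes it out: it starts to move at 1.6 N and is fully in at 4.8 N; it comes back up when let go
- green_top (a point): centre of the flat top of the green button, a cap of 36 mm diameter, 89 mm above the bench when out; moves straight down when pressed
- red (a joint): travel of the red stop button, m: 0 out, 0.008 fully in, sprung back (3 N to start, 7 N fully in). Not to be pressed
- red_top (a point): top centre of the red mushroom button, a domed cap of 40 mm diameter on a yellow collar, 91 mm above the bench
- brass_weight: loose brass-coloured weight with a knob, 34 mm diameter, 42 mm high, standing behind the box; origin at the centre of its underside
- steel_weight: loose steel weight with a knob, 44 mm diameter, 55 mm high, standing behind the box; origin at the centre of its underside
- spring: loose grey coil spring, 22 mm diameter, 46 mm high, standing upright in front of the box; origin at the centre of its underside
Not all that is in view belongs to the job. Leave any orange look-alike of the steel_weight alone. What is shaped like the brass_weight but purple is not meant.

How it is judged (in metres and radians):
On the way, in this order (a step that is already met when the one before it is completed fails the run):
1. the yellow rocker is tipped fully over (past 0.27 of 0.34 rad) (value of joint rocker above 0.27 rad), for 0.2 s.
2. with the rocker over, the blue button is pushed in (past 6 of 8 mm) (value of joint rocker above 0.27 rad and value of joint blue above 0.006 m), for 0.2 s.
3. with rocker over and blue in, the green button is held down (past 5 of 8 mm) by the fingers (all of step 2 and value of joint green above 0.005 m and contact force between the fingers and green above 0.5 N), for 0.2 s.
At the end, for the whole second after the job is handed in: the rocker is over (past 0.27 rad), the blue button is in (past 6 mm), the fingers hold the green button down (past 5 mm, more than 0.5 N), the red one is out (less than 2 mm), and the weights and spring stand upright within 20 mm of their starts (all of step 3 and value of joint red below 0.002 m and distance of each of brass_weight, steel_weight, spring from where it was at the start of the episode below 0.02 m and angle between each of brass_weight, steel_weight, spring's own z axis and vertical below 0.2 rad); the arm keeps its last pose, push and grip.
It fails at once if the red stop button is pressed (2 mm or more) (value of joint red above 0.002 m).
It fails at once if the blue button is pressed (past 3 mm) before the rocker is over (value of joint blue above 0.003 m and value of joint rocker below 0.25 rad).
It fails at once if the green button is pressed (past 2 mm) before the rocker is over and the blue button in (value of joint green above 0.002 m and (value of joint rocker below 0.25 rad or value of joint blue below 0.0055 m)).
It fails at once if a weight or the spring is lifted, toppled or pushed away (20 mm) (distance of any of brass_weight, steel_weight, spring from where it was at the start of the episode above 0.02 m or angle between any of brass_weight, steel_weight, spring's own z axis and vertical above 0.3 rad).
It also fails if it takes over 45 s, if anything falls off the work surface, if the arm or the gripper's body presses on something with over 40 N, if the wrist force passes 120 N, or if a joint passes its speed limit or range.

## Working session

There is one attempt and no reset: what is moved stays moved. The work goes in short steps, Python scripts to look and compute and a tool call to move; the robot and the scene stay as the last step left them, time stands still between calls to the robot, and variables do not carry over. Pictures are saved under pics/ and viewed, and the job is handed in when it is done.

Besides the shell and the picture viewer there is one more tool, called after ">>>" in YAML: its name, and indented under it one key for each argument. drive_tool: Moves the arm, as the interface text tells. Its arguments: {"type":"object","properties":{"commands":{"type":"array","items":{"type":"array"}},"grip_force":{"type":"number"}},"required":["commands"]}

```bash
mkdir -p pics
python3 - <<'E'
from plant import readout, optics
import cv2
s=readout.sense()
print({k:s[k] for k in('clock','position','tcp_rot','ft_force','gripper_width')})
for n in('side','top','wrist'):
    im=optics.get_image(n); cv2.imwrite(f'pics/{n}0.png',im[:,:,::-1]); c=optics.camera_info(n); print(n,c['mtx'].tolist(),c['R'].round(3).tolist(),c['t'].round(3).tolist())
E
```

```text
{'clock': 0.0, 'position': array([ 0.24575651, -0.51957183,  0.23067564]), 'tcp_rot': array([-98.55101562,  89.93003876, 106.76192385]), 'ft_force': array([-0.00263501, -0.56874199, -0.04037992]), 'gripper_width': 0.0853735883840222}
side [[412.05046638139777, 0.0, 272.6032877031614], [0.0, 412.05046638139777, 215.72789104444686], [0.0, 0.0, 1.0]] [[-0.71, 0.705, 0.001], [0.617, 0.622, -0.483], [-0.341, -0.342, -0.876]] [0.452, -0.319, 1.121]
top [[441.9516180625327, 0.0, 281.9922875003539], [0.0, 441.9516180625327, 206.15462099646192], [0.0, 0.0, 1.0]] [[0.027, -1.0, -0.004], [-0.981, -0.026, -0.191], [0.191, 0.009, -0.982]] [-0.029, 0.585, 0.837]
wrist [[310.86181804730927, 0.0, 283.1601563364488], [0.0, 310.86181804730927, 207.87753177987048], [0.0, 0.0, 1.0]] [[0.427, -0.904, -0.002], [-0.856, -0.405, 0.323], [-0.293, -0.136, -0.947]] [-0.574, -0.042, 0.382]
```

View pics/top0.png

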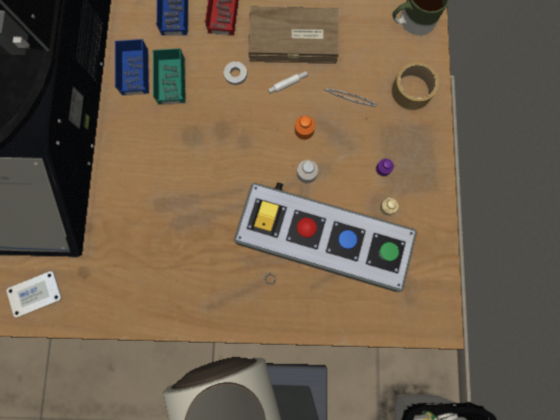

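View pics/side0.png

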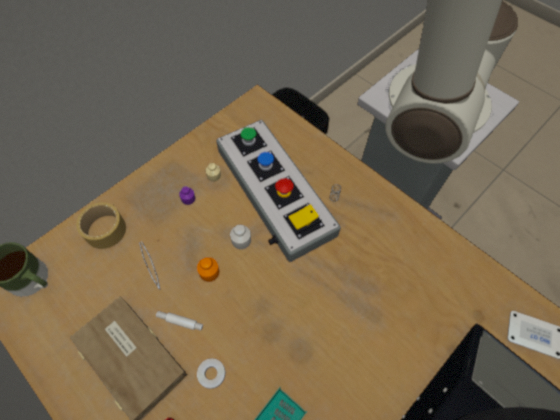

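The top view shows, from left to right, the yellow rocker (267,215), red stop (307,228), blue (348,240) and green (390,252). The spring is at (270,279), in front of the box. Steel (308,170) and brass (390,206) stand behind it. The orange (305,126) and purple (386,167) pieces are decoys, and nothing needs grasping.

```bash
cat > h.py <<'E'
from plant import readout, optics
import cv2, numpy as np
from scipy.spatial.transform import Rotation as Ro
def ray(n,uv,z):
    c=optics.camera_info(n); R=np.array(c['R']);t=np.array(c['t'])
    o=-R.T@t; d=R.T@np.linalg.inv(c['mtx'])@np.array([uv[0],uv[1],1.]); return o+d*(z-o[2])/d[2]
HS={'green':((45,110,50),(75,255,255)),'blue':((100,120,80),(120,255,255)),'red':((0,150,80),(5,255,255)),'yellow':((22,150,120),(32,255,255))}
def blobs(im,k,amin=100):
    m=cv2.inRange(cv2.cvtColor(im,cv2.COLOR_RGB2HSV),*HS[k]); n,l,st,c=cv2.connectedComponentsWithStats(m)
    return [(c[i].round(1).tolist(),int(st[i,4])) for i in range(1,n) if st[i,4]>amin]
E
python3 - <<'E'
from h import *
Z={'green':.089,'blue':.089,'red':.089,'yellow':.079}
for n in('top','side'):
    im=optics.get_image(n)
    for k in HS:
        for c,a in blobs(im,k): print(n,k,c,a,ray(n,c,Z[k]).round(4))
im=optics.get_image('top'); cv2.imwrite('pics/crop_t.png',cv2.resize(im[160:300,220:430,::-1],None,fx=3.8,fy=3.8,interpolation=cv2.INTER_CUBIC)[:600])
E
```

```text
top green [389.1, 251.0] 284 [ 0.4971 -0.2201  0.089 ]
top blue [165.3, 13.7] 172 [0.9894 0.2459 0.089 ]
top blue [180.7, 16.6] 138 [0.9833 0.2126 0.089 ]
top blue [132.1, 68.9] 632 [0.8605 0.3049 0.089 ]
top blue [347.4, 239.0] 296 [ 0.518  -0.1407  0.089 ]
top red [221.7, 14.9] 337 [0.9895 0.1256 0.089 ]
top red [306.4, 227.1] 308 [ 0.5389 -0.0618  0.089 ]
top yellow [265.9, 215.8] 460 [0.5607 0.0175 0.079 ]
side green [248.1, 133.5] 154 [ 0.4995 -0.2179  0.089 ]
side blue [265.3, 158.4] 182 [ 0.5209 -0.1394  0.089 ]
side red [284.1, 185.3] 203 [ 0.542  -0.0603  0.089 ]
side yellow [303.3, 216.5] 404 [0.5639 0.0172 0.079 ]
```

View pics/crop_t.png

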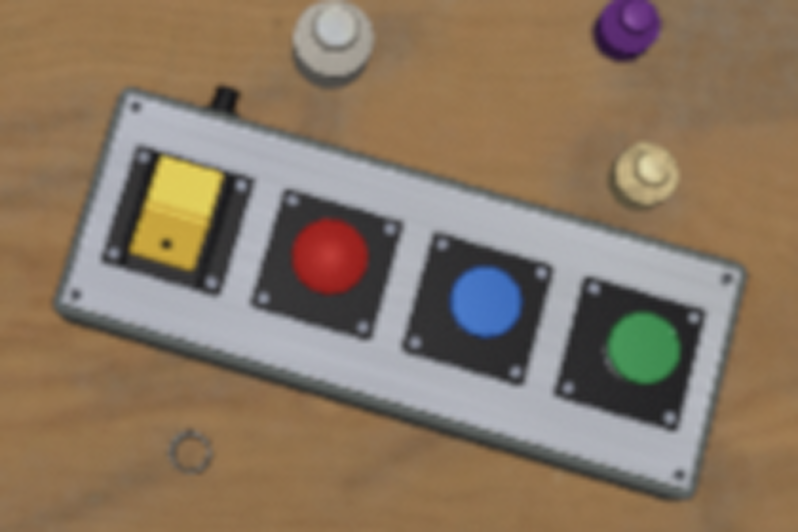

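In the enlarged crop, the black dot at (166,243) sits on the yellow wing facing the robot. The red dome, flat blue cap and flat green cap match the description. I'll compute the approach from this.

```bash
cat >> h.py <<'E'
yaw=np.radians(-14.8); bx=np.array([np.cos(yaw),np.sin(yaw),0]); by=np.array([-bx[1],bx[0],0])
def toolR():
    s=readout.sense(); return Ro.from_euler('xyz',s['tcp_rot'],degrees=True).as_matrix(),np.array(s['position']),s
def go(p):
    R,x,s=toolR(); y=by if by@R[:,1]>0 else -by
    T=np.c_[[0,0,-1],y,np.cross([0,0,-1],y)]
    print('turn',Ro.from_matrix(R.T@T).as_rotvec(degrees=True).round(2),'shift mm',(1000*R.T@(np.array(p)-x)).round(1),'pos',x.round(4),'F',np.array(s['ft_force']).round(2),'t',s['clock'],'w',s['gripper_width'])
E
python3 - <<'E'
from h import *
print(ray('top',(263.7,223.9),.082))
P=np.mean([[.4971,-.2201],[.518,-.1407],[.5389,-.0618],[.4995,-.2179],[.5209,-.1394],[.542,-.0603]],0)
print(P, toolR()[0].round(3))
go([.5447,.0223,.14]); go([.5447,.0223,.2])
E
```

```text
[0.54404666 0.02109044 0.082     ]
[ 0.5194     -0.14003333] [[-0.     0.428 -0.904]
 [ 0.    -0.904 -0.428]
 [-1.    -0.    -0.   ]]
turn [4.011e+01 1.000e-02 3.000e-02] shift mm [  91.3 -362.1 -501.9] pos [ 0.2458 -0.5197  0.2311] F [-0.08 -0.07  0.24] t 0.3 w 0.08518933076109886
turn [4.011e+01 1.000e-02 3.000e-02] shift mm [  31.3 -362.1 -501.9] pos [ 0.2458 -0.5197  0.2311] F [-0.08 -0.07  0.24] t 0.3 w 0.08518933076109886
```

>>> drive_tool:
  commands:
    - [[40,0,0],[31,-362,-502],0]
    - [[40,0,0],[31,-362,-502],0]
    - [[40,0,0],[31,-362,-502],0]
    - [[40,0,0],[31,-362,-502],0]
    - [[40,0,0],[31,-362,-502],0]
    - [[40,0,0],[31,-362,-502],0]
    - [[40,0,0],[31,-362,-502],0]
    - [[40,0,0],[31,-362,-502],0]
    - [[40,0,0],[31,-362,-502],0]
    - [[40,0,0],[31,-362,-502],0]
    - [[40,0,0],[31,-362,-502],0]
    - [[40,0,0],[31,-362,-502],0]
  grip_force: 40

```text
clock: 1.3
position: [0.4776, -0.0992, 0.2075]
tcp_rot: [-178.4, 90.0, -13.0]
ft_force: [1.6, -0.9, 0.5]
gripper_width: -0.0002
```

Run:
```python
from h import *
go([.5447,.0223,.14])
```

```text
turn [ 0.11 -0.03  0.  ] shift mm [  67.5 -134.5  -34.1] pos [ 0.4776 -0.0992  0.2075] F [ 1.63 -0.95  0.53] t 1.3 w -0.0002059174806884198
```

>>> drive_tool:
  commands:
    - [[0,0,0],[60,-134,-34],0]
    - [[0,0,0],[60,-134,-34],0]
    - [[0,0,0],[60,-134,-34],0]
    - [[0,0,0],[60,-134,-34],0]
    - [[0,0,0],[60,-134,-34],0]
    - [[0,0,0],[60,-134,-34],0]
    - [[0,0,0],[60,-134,-34],0]
    - [[0,0,0],[60,-134,-34],0]

```text
clock: 1.97
position: [0.5439, 0.0189, 0.148]
tcp_rot: [-175.8, 90.0, -10.5]
ft_force: [-0.4, 0.2, -0.8]
gripper_width: -0.0004
```

Run:
```python
from h import *
go([.5447,.0223,.095])
im=np.hstack([cv2.resize(optics.get_image('top')[150:310,200:420],(800,582))]); cv2.imwrite('pics/t1.png',im[:,:,::-1])
cv2.imwrite('pics/s1.png',cv2.resize(optics.get_image('side')[100:280,180:400],(733,600))[:,:,::-1])
cv2.imwrite('pics/w1.png',optics.get_image('wrist')[:,:,::-1])
```

```text
turn [ 0.06 -0.05  0.  ] shift mm [53.  -3.5  0.1] pos [0.5439 0.0189 0.148 ] F [-0.44  0.16 -0.76] t 1.9667 w -0.0003530201603326427
```

View pics/w1.png

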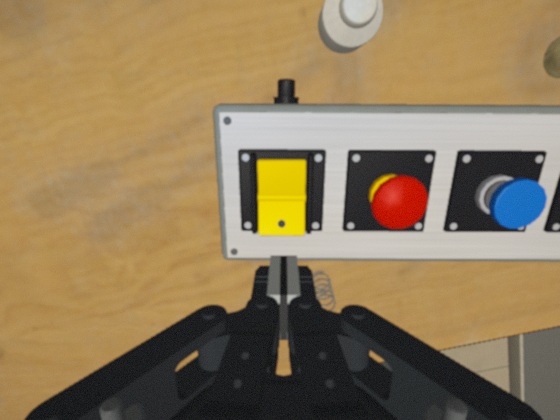

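View pics/s1.png

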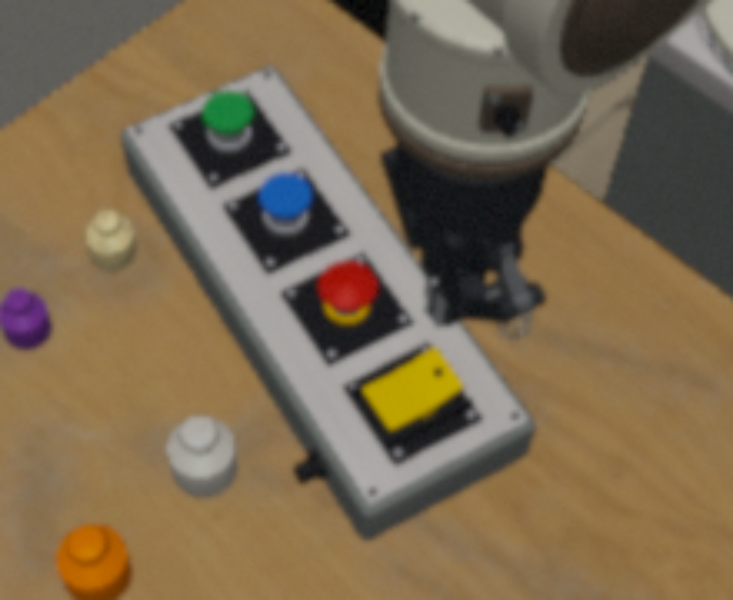

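The wrist view shows the shut fingers in line with the rocker. The black dot is at (281,223), red at (400,201) and blue at (518,203), and the box edges run level in the image. I'll check the positions from this view.

Run:
```python
from h import *
im=optics.get_image('wrist')
print(ray('wrist',(281,223),.083))
for k in('blue','red'):print(k,[(c,a,ray('wrist',c,.089).round(4)) for c,a in blobs(im,k,800)])
go([.5447,.0223,.095])
```

```text
[0.54509152 0.02089865 0.083     ]
blue [([517.3, 202.8], 2213, array([ 0.5206, -0.1392,  0.089 ]))]
red [([399.9, 202.2], 2333, array([ 0.5414, -0.062 ,  0.089 ]))]
turn [ 0.05 -0.04  0.01] shift mm [52.9 -3.4  0.1] pos [0.5439 0.019  0.1479] F [ 1.04  0.21 -0.38] t 2.1667 w 2.3232548719110402e-05
```

>>> drive_tool:
  commands:
    - [[0,0,0],[25,-3,0],0]
    - [[0,0,0],[45,-3,0],0]
    - [[0,0,0],[58,-3,0],0]
    - [[0,0,0],[58,-3,0],0]
    - [[0,0,0],[58,-3,0],0]

```text
clock: 2.58
position: [0.5445, 0.0224, 0.0896]
tcp_rot: [2.3, 90.0, 167.6]
ft_force: [-0.2, 0.6, 0.5]
gripper_width: 0.0001
```

>>> drive_tool:
  commands:
    - [[0,0,0],[3,0,0],0]
    - [[0,0,0],[5,0,0],0]
    - [[0,0,0],[7,0,0],0]
    - [[0,0,0],[9,0,0],0]
    - [[0,0,0],[11,0,0],0]
    - [[0,0,0],[12,0,0],0]
    - [[0,0,0],[12,0,0],0]

```text
clock: 3.17
position: [0.5446, 0.0227, 0.0772]
tcp_rot: [-14.7, 90.0, 150.6]
ft_force: [-0.2, -0.9, 0.4]
gripper_width: 0.0001
```

>>> drive_tool:
  commands:
    - [[0,0,0],[1,0,0],0]
    - [[0,0,0],[2,0,0],0]
    - [[0,0,0],[2.5,0,0],0]
    - [[0,0,0],[2.5,0,0],0]

```text
clock: 3.5
position: [0.5447, 0.0227, 0.0754]
tcp_rot: [-138.5, 90.0, 26.8]
ft_force: [-5.4, 0.2, 9.2]
gripper_width: 0.0
```

Run:
```python
from h import *
cv2.imwrite('pics/s2.png',cv2.resize(optics.get_image('side')[100:280,180:400],(733,600))[:,:,::-1])
cv2.imwrite('pics/w2.png',optics.get_image('wrist')[:,:,::-1])
go([.5447,.0223,.15])
```

```text
turn [ 0.12 -0.02  0.01] shift mm [-74.6   0.4  -0.1] pos [0.5447 0.0227 0.0754] F [-4.16  1.28 10.  ] t 3.6 w 0.0003754278912015093
```

View pics/w2.png

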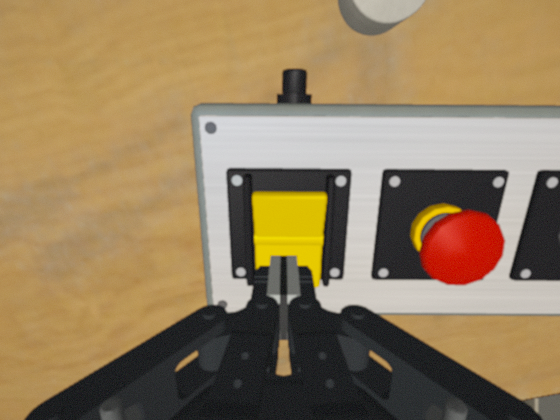

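View pics/s2.png

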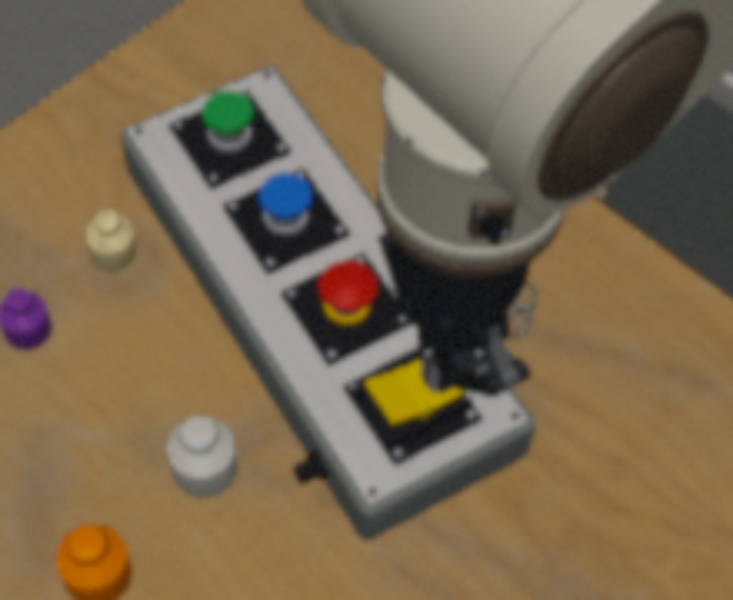

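The force has risen to 10 N at 75.4 mm, which is the stop, and the far wing (290,215) now stands up. I'll retreat and confirm.

>>> drive_tool:
  commands:
    - [[0,0,0],[-15,0,0],0]
    - [[0,0,0],[-40,0,0],0]
    - [[0,0,0],[-72,0,0],0]
    - [[0,0,0],[-72,0,0],0]
    - [[0,0,0],[-72,0,0],0]

```text
clock: 4.02
position: [0.5456, 0.0226, 0.1485]
tcp_rot: [-169.4, 89.8, -4.0]
ft_force: [0.5, -0.1, -1.3]
gripper_width: -0.0004
```

Run:
```python
from h import *
cv2.imwrite('pics/w3.png',optics.get_image('wrist')[:,:,::-1])
go([.520,-.1397,.15])
```

```text
turn [ 0.12 -0.05  0.01] shift mm [ -3.  163.3 -17.1] pos [0.5449 0.0226 0.147 ] F [ 0.97  0.33 -0.1 ] t 4.0667 w 0.000315807407043552
```

View pics/w3.png

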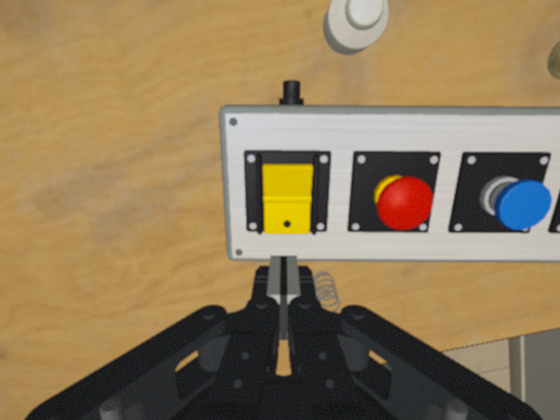

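The near wing has shortened to 32 px (rows 202-234) and the far one now looks wider, so the rocker is over. Next is blue. I'm staying high while passing over red.

>>> drive_tool:
  commands:
    - [[0,0,0],[-3,41,-4],0]
    - [[0,0,0],[-3,82,-8],0]
    - [[0,0,0],[-3,122,-12],0]
    - [[0,0,0],[-3,163,-17],0]
    - [[0,0,0],[-3,163,-17],0]
    - [[0,0,0],[-3,163,-17],0]
    - [[0,0,0],[-3,163,-17],0]

```text
clock: 4.65
position: [0.5195, -0.1391, 0.1489]
tcp_rot: [-20.6, 89.9, 144.6]
ft_force: [-0.1, 0.9, 0.3]
gripper_width: -0.0001
```

Run:
```python
from h import *
im=optics.get_image('wrist')
cv2.imwrite('pics/w4.png',im[:,:,::-1])
for k in('blue','red','green'):print(k,[(c,a,ray('wrist',c,.089).round(4)) for c,a in blobs(im,k,800)])
go([.520,-.1397,.095])
```

```text
blue [([288.4, 225.3], 1984, array([ 0.5196, -0.1417,  0.089 ]))]
red [([173.0, 223.5], 2136, array([ 0.5414, -0.0637,  0.089 ]))]
green [([403.7, 225.5], 1974, array([ 0.4989, -0.2201,  0.089 ]))]
turn [0.14 0.07 0.03] shift mm [54.2  1.1 -0.7] pos [ 0.5197 -0.1386  0.1492] F [-0.1   0.68 -0.55] t 4.7 w 0.0003594255802508478
```

View pics/w4.png

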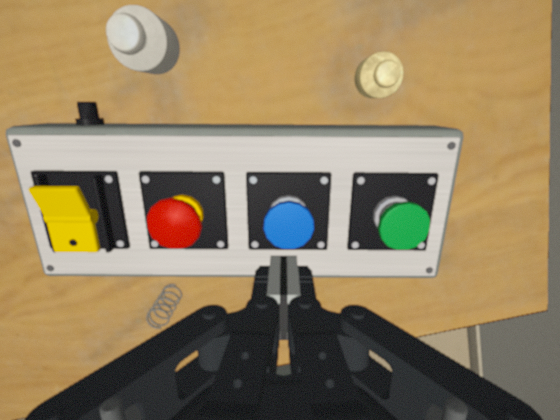

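The wrist view shows the rocker's far wing clearly standing up (62,200). Blue is right ahead of the fingers at (288,225). Green is at (404,225).

>>> drive_tool:
  commands:
    - [[0,0,0],[25,2,-0.5],0]
    - [[0,0,0],[45,2,-0.5],0]
    - [[0,0,0],[57,2,-0.5],0]
    - [[0,0,0],[60,2,-0.5],0]
    - [[0,0,0],[62,2,-0.5],0]
    - [[0,0,0],[64,2,-0.5],0]
    - [[0,0,0],[66,2,-0.5],0]
    - [[0,0,0],[67,2,-0.5],0]
    - [[0,0,0],[68,2,-0.5],0]
    - [[0,0,0],[69,2,-0.5],0]
    - [[0,0,0],[69,2,-0.5],0]

```text
clock: 5.62
position: [0.52, -0.1415, 0.0811]
tcp_rot: [178.6, 90.0, -16.1]
ft_force: [1.7, 0.3, 1.9]
gripper_width: -0.0
```

>>> drive_tool:
  commands:
    - [[0,0,0],[1,0,0],0]
    - [[0,0,0],[2,0,0],0]
    - [[0,0,0],[2,0,0],0]
    - [[0,0,0],[2,0,0],0]

```text
clock: 5.95
position: [0.5202, -0.1416, 0.0808]
tcp_rot: [170.0, 89.9, -24.7]
ft_force: [-7.8, 4.4, 27.6]
gripper_width: -0.0002
```

Blue is on its stop at 80.8 mm with 27.6 N. I'll lift off and check.

>>> drive_tool:
  commands:
    - [[0,0,0],[-10,0,0],0]
    - [[0,0,0],[-35,0,0],0]
    - [[0,0,0],[-68,0,0],0]
    - [[0,0,0],[-68,0,0],0]
    - [[0,0,0],[-68,0,0],0]

```text
clock: 6.37
position: [0.5204, -0.1418, 0.1486]
tcp_rot: [168.5, 89.8, -26.2]
ft_force: [0.2, -0.4, 0.1]
gripper_width: 0.0001
```

Run:
```python
from h import *
im=optics.get_image('wrist')
cv2.imwrite('pics/w5.png',im[:,:,::-1])
for k in('blue','red','green'):print(k,[(c,a,ray('wrist',c,.089).round(4)) for c,a in blobs(im,k,800)])
go([.4987,-.2195,.15])
```

```text
blue [([284.8, 224.0], 1912, array([ 0.5222, -0.1428,  0.089 ]))]
red [([169.9, 226.1], 2134, array([ 0.541, -0.065,  0.089]))]
green [([400.0, 228.2], 1972, array([ 0.4987, -0.2198,  0.089 ]))]
turn [ 0.11 -0.03 -0.01] shift mm [-2.9 80.8  0.6] pos [ 0.5198 -0.1415  0.1471] F [ 0.19 -0.39 -0.7 ] t 6.4167 w -0.00042894696630275963
```

View pics/w5.png

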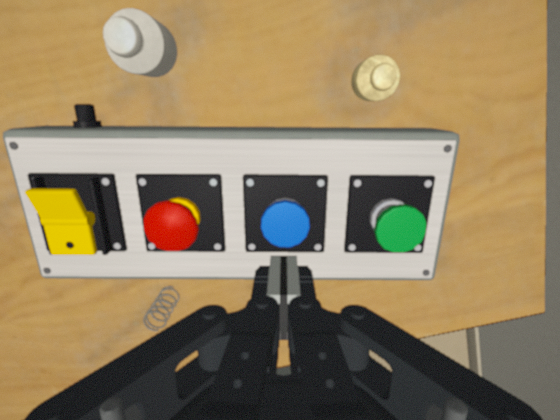

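Blue's centre has moved up relative to green and red, as a pressed cap would. I'll check how far.

Run:
```python
from h import *
c=optics.camera_info('wrist')
for z in(.089,.085,.083,.081):
    p=c['mtx']@(c['R']@np.array([.5197,-.1415,z])+c['t']); print(z,(p[:2]/p[2]).round(1))
p=c['mtx']@(c['R']@np.array([.4987,-.2198,.089])+c['t']); print('green',(p[:2]/p[2]).round(1))
im=optics.get_image('side'); print([(k,[x for x in blobs(im,k) if x[0][1]<200]) for k in('green','blue','red')])
```

```text
0.089 [283.9 227.6]
0.085 [283.9 225.4]
0.083 [283.9 224.4]
0.081 [283.9 223.4]
green [400.  228.2]
[('green', [([248.1, 133.5], 156)]), ('blue', [([265.3, 160.2], 187)]), ('red', [([283.9, 185.4], 203)])]
```

Both views agree on about 7.5–8 mm: the wrist view shifted 4 px (4.2 expected for 8 mm) and the side view 1.8 px (1.8 expected). Now green.

>>> drive_tool:
  commands:
    - [[0,0,0],[-3,41,0],0]
    - [[0,0,0],[-3,80,0.5],0]
    - [[0,0,0],[-3,80,0.5],0]
    - [[0,0,0],[-3,80,0.5],0]
    - [[0,0,0],[-3,80,0.5],0]

```text
clock: 6.88
position: [0.4986, -0.2184, 0.1489]
tcp_rot: [-25.3, 89.9, 140.0]
ft_force: [-0.3, 0.2, 0.1]
gripper_width: -0.0002
```

>>> drive_tool:
  commands:
    - [[0,0,0],[25,0,0],0]
    - [[0,0,0],[45,0,0],0]
    - [[0,0,0],[57,0,0],0]
    - [[0,0,0],[60,0,0],0]
    - [[0,0,0],[62,0,0],0]
    - [[0,0,0],[64,0,0],0]
    - [[0,0,0],[66,0,0],0]
    - [[0,0,0],[67,0,0],0]
    - [[0,0,0],[68,0,0],0]
    - [[0,0,0],[68,0,0],0]

```text
clock: 7.72
position: [0.4994, -0.2187, 0.0823]
tcp_rot: [179.6, 89.9, -15.0]
ft_force: [2.4, 1.4, 3.5]
gripper_width: 0.0002
```

>>> drive_tool:
  commands:
    - [[0,0,0],[1,0,0],0]
    - [[0,0,0],[1.5,0,0],0]
    - [[0,0,0],[1.5,0,0],0]
    - [[0,0,0],[1.5,0,0],0]
    - [[0,0,0],[1.5,0,0],0]

```text
clock: 8.13
position: [0.4994, -0.2188, 0.081]
tcp_rot: [176.7, 89.9, -18.0]
ft_force: [2.0, 3.6, 9.2]
gripper_width: 0.0002
```

Run:
```python
from h import *
go([.4987,-.2195,.081])
cv2.imwrite('pics/w6.png',optics.get_image('wrist')[:,:,::-1])
im=optics.get_image('side'); cv2.imwrite('pics/s6.png',cv2.resize(im[100:280,180:400],(733,600))[:,:,::-1])
print([(k,[x for x in blobs(im,k,30) if x[0][1]<240]) for k in('green','blue','red','yellow')])
for i in range(3): optics.get_image('top'); go([.4987,-.2195,.081])
```

```text
turn [ 0.11 -0.06 -0.  ] shift mm [-0.   0.9  0.5] pos [ 0.4994 -0.2188  0.081 ] F [2.01 3.62 9.16] t 8.1333 w 0.00015824020723195895
[('green', [([248.7, 137.3], 91)]), ('blue', [([265.3, 160.1], 188)]), ('red', [([284.0, 185.3], 204)]), ('yellow', [([303.9, 216.2], 366)])]
turn [ 0.11 -0.06 -0.  ] shift mm [-0.   0.9  0.5] pos [ 0.4994 -0.2188  0.081 ] F [1.74 2.25 8.87] t 8.2833 w 0.00024897022741504187
turn [ 0.11 -0.07 -0.  ] shift mm [-0.   0.9  0.5] pos [ 0.4994 -0.2188  0.081 ] F [2.04 3.68 8.95] t 8.3333 w -7.369967816058873e-05
turn [ 0.11 -0.06 -0.  ] shift mm [-0.   0.9  0.5] pos [ 0.4994 -0.2188  0.081 ] F [1.56 2.8  9.27] t 8.3833 w -2.634679255884343e-05
```

View pics/w6.png

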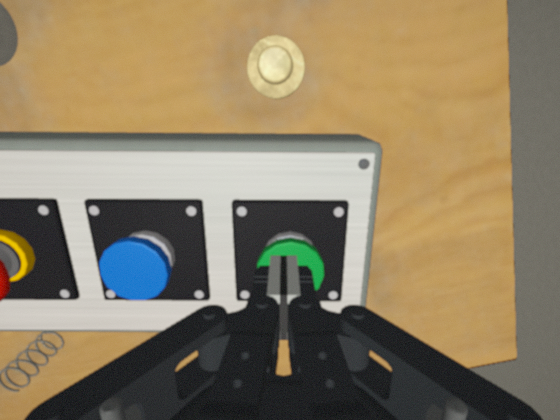

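View pics/s6.png

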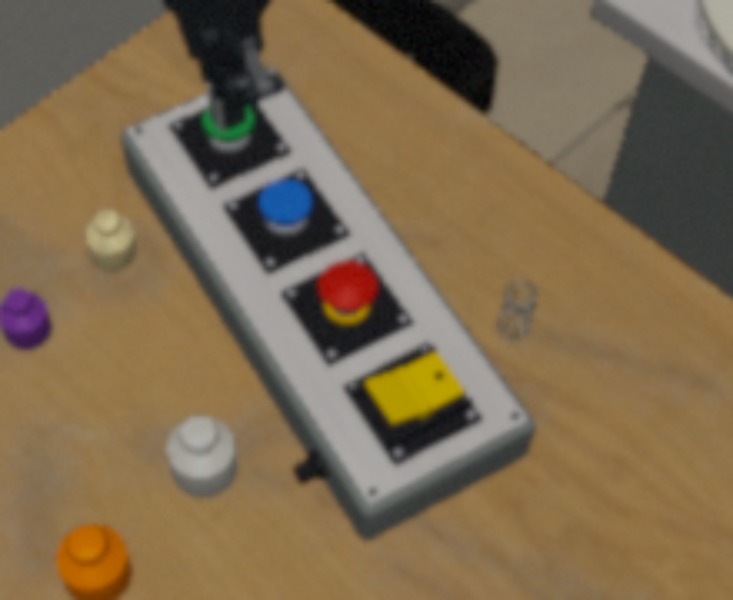

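Green is held at its stop at 81.0 mm with a steady 9 N. Blue is still in at (265,160), red is still at its starting pixel (284,185), the rocker is over, and the weights and spring are standing. I'm handing in.

```bash
python3 -c "
from plant import job; print(job.finish_job())"
```

```text
the job is handed in; nothing more can be done
None
```

I started the spring tester in the order you gave and handed the job in at about 8.4 s, with the shut fingers still holding the green button down. `finish_job()` gives no verdict, so these results are my own readings.

| Operator | Finger tips stopped at | Force at the stop | What the cameras showed |
|---|---|---|---|
| Yellow rocker | 75.4 mm | about 10 N | After I lifted off, the far wing stood up and the dotted wing looked level. |
| Blue button | 80.8 mm | 27.6 N | It stayed in by about 7.5–8 mm in both the wrist and side views. |
| Green button | 81.0 mm (8 mm travel) | steady 9 N | It was held down by the fingers in the last pictures. |
| Red button | not touched | – | It did not move in the side view. |

The weights and spring were still standing in the last side view, apparently unmoved; I did not measure their positions.

One check disagreed: blue's apparent area shrank only 3.6%, against about 7% expected for full travel. The cap was partly in shadow, so I relied on its position shift in two views and the height where it stopped.

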